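# Check a ratchet lever both ways and tip the flap tray into the bin

### The arm

A 6-joint arm with a two-finger parallel gripper is mounted at the origin on the work surface. World frame = base frame: x ahead of the robot, y to its left, z up, the work surface at z = 0. Lengths are in m, angles in rad, forces in N, time in s.
With the tool pointing down it reaches from about 0.3 to 0.875 m from the base axis. Payload 6.4 kg.
Tool frame: the origin (TCP) lies at the very end of the fingers, on their centre line; the grasp point (between the pads) lies behind it (manip.pinch_z is the z of the grasp point in the tool frame, in m); z points along the fingers, y is the direction in which the jaws open and shut (so a half turn about z gives the same grasp; the last joint's range is limited). The gripper opens to 85 mm and grips with 20 to 120 N. Pads are 22 mm wide; open, the fingers measure 114 mm over their backs; the gripper's body (76 mm by 85 mm) begins 54 mm behind the grasp point. The pads swing forward as they close: fully open they stand 13 mm farther back than shut.
Start: joints at [-1.393, 0.181, 1.607, -0, 1.354, -0.206], TCP at [0.215, -0.533, 0.231] pointing down, gripper open.
Joint ranges: [-2.99, 2.99], [-0.89, 2.07], [0.3, 2.58], [-1.14, 4.28], [0, 2.63], [-3.12, 3.12]. Speed limits (rad/s): [2.57, 2.57, 3.01, 3.14, 3.14, 3.14].

### API

Orientations are given as a unit quaternion [x, y, z, w].
In Python, from cell import manip gives the robot as it stands. The module is installed in compiled form; this text tells all that it offers.
- The arm moves only by the tool move_arm, never from a script. Its argument "moves" is a list of rows, each a list of 7 numbers: the turn, a rotation vector about the world's x, y, z in units of 0.12 rad (1.0 is 0.12 rad), then the shift along the world's x, y, z in units of 0.03 m (1.0 is 0.03 m), then the closure in counts, from 0 (fully open) to 255 (shut). In form: [[ax, ay, az, x, y, z, gripper], ...]. A call has 1 to 10 rows; each row shifts and turns the pose as measured when the row begins; what a row does not reach is not made up. A row lasts 1/8 s, in which the tool goes at most 62.5 mm and 10.7 degrees, less where a joint would pass 70% of its speed; a pose out of reach is approached as far as the arm can. A call with a number of a shift or a turn outside -1 to 1 is refused whole. A call with a gripper value outside its range is refused whole. The fingers move at their own pace and stop on an object; "force" is the grip in N (left out, the last holds). Time passes only in rows, so rows that do not move let the fingers close. It gives the time, the measured TCP pose, the force and the opening at its end, in the units of the state.
- manip.read_state(): the state, without advancing time (a new reading comes with each control period).
- manip.get_image(name): name is "scene" or "side" or "wrist"; returns a dict with "frame" (400x640x3 uint8, red, green, blue), "fx", "fy", "cx", "cy" (pixels), "R" (3x3) and "t" (3): a world point X has camera coordinates R X + t. Camera axes: x right, y down, z forward; pixel columns grow to the right and rows downward; lengths in m; the calibration is good to about 2 mm. The wrist camera is an equidistant fisheye: a pixel r from the principal point sees the ray r / f radians off the axis. A picture is of the moment at which its call begins. There is no depth.
- manip.job_done(): hands the job in, once; it reports no verdict.
The state is a dict: "clock": time; "joint_pos": joint angles; "qd": joint speeds; "joint_torque": joint torques, N m; "position": TCP position; "eef_rot": TCP orientation; "force": force on the tool from outside, world axes, zero at the start; "ft_torque": the same for the moment, N m; "finger_gap": finger opening in m.
Only numpy, scipy, OpenCV 4.12 (cv2) and the standard library are available. Lean on these libraries where they do the work, as an engineer would, in place of code of your own. Each camera call takes 0.05 s, during which the arm holds its last target.

### The job

Check the ratchet lever of the tipping stand, then use it to empty the tray: pull the lever all the way back to its rear stop (it must run loose and leave the tray level), push it all the way forward so that it grips and tips the tray, pull it all the way back again while the tray stays up, and push forward again, repeating until the tray is tipped fully and all three coin gate flaps have slid into the bin. Finally park the lever back at its rear stop and let go; work the tray with the lever alone, do not touch the tray, the flaps or the press, whose long arm hangs over the forward end of the stroke, and leave everything else on the bench where it is.

Things in the scene. Friction and masses are not known exactly. Their poses are not given: they have to be found in the camera images.
- stand: Tipping stand bolted to the bench. Origin on the bench under the shaft, z up, x = FORWARD (away from the robot, towards the bin), y = along the shaft towards the tray; shaft axis 150 mm high. Along y: handle sleeve -158 to -93 mm, lever plate at -75, toothed ratchet wheel (121 mm dia.) at -53, stop plate (176 mm dia.) at -36, cheeks at -30 and 170, tray -10 to 150.
- lever (a joint): Ratchet lever angle about the shaft (rad): 0 = straight up, + = leaning forward, - = back towards the robot. Rear stop -0.50, forward stop +0.35. Swung back it runs loose over the teeth (2 to 6 N at the handle) and leaves the tray; swung forward it slips at most one tooth (0.31 rad), then grips and turns the tray (about 6 to 12 N). It stays where it is left.
- tray (a joint): Tip angle of the tray about the same shaft (rad): 0 = level, + = forward end down towards the bin, 1.00 = tipped fully, at its end stop (the lever then cannot go further forward). It is stiff and stays where the lever leaves it. One full forward stroke from the rear stop tips it 0.5 to 0.85, so it needs two, at most three strokes.
- handle (a point): Middle of the lever's handle: a black round sleeve 24 mm in diameter, 65 mm long, parallel to the shaft (stand y), 170 mm from the shaft axis, turning freely on its spindle so that a grip need not turn with the lever. Clear all round, except for the press arm above the forward end of its path. Moves with the lever.
- pivot (a point): Point of the shaft axis beside the middle of the handle. The handle's middle goes round it in the stand's vertical x-z plane: 170*sin(lever) mm forward of it, 170*cos(lever) mm above it. This point's x axis leans with the lever; take directions from the stand.
- tray_pan (a point): Sheet aluminium tray 210 mm (forward) x 160 mm, floor 4 mm thick, walls 30 mm high on three sides, open at the forward end. This point is the centre of its underside, 12 mm above and 15 mm behind the shaft axis when level; x towards the open end, z out of the floor.
- bin: Grey plastic bin fixed to the bench below the tray's open end, 230 x 250 x 50 mm, walls 5 mm. Origin at the centre of its underside, x and y along its sides.
- press: Cast iron hand press bolted beside the stand, axes like the stand's. Origin on the bench under the pinion hub. Body at x -40 to 150 mm, y -115 to 35 mm, up to 550 mm high. Its long arm hangs over the forward end of the lever's stroke (see press_arm).
- press_arm (a point): Point on the axis of the press's long arm above the handle: a level steel bar 25 mm in diameter along stand y, from the press to a ball just past the lever, 460 mm high, 65 mm forward of the shaft, 150 mm above the handle at the forward stop. There an upright gripper on the handle runs into it; one leaning back 30 to 45 degrees (body towards the robot) clears it. With the lever back, upright is fine.
- flap0: Black nylon coin gate flap, 68 x 45 x 20 mm (plate with a hinge barrel at one end and a rib), lying loose in the tray at the start; origin at the centre of its underside.
- flap1: Black nylon coin gate flap, 68 x 45 x 20 mm (plate with a hinge barrel at one end and a rib), lying loose in the tray at the start; origin at the centre of its underside.
- flap2: Black nylon coin gate flap, 68 x 45 x 20 mm (plate with a hinge barrel at one end and a rib), lying loose in the tray at the start; origin at the centre of its underside.
- elbow: Brass return chute elbow, 90 degrees, standing on one flange, 56 mm wide, about 78 mm tall; origin at the centre of its foot. Bystander.
- gauge: Stainless feeler gauge block 100 x 30 x 18 mm lying on the bench; origin at the centre of its underside. Bystander.
- driver: Screwdriver about 180 mm long lying on the bench. Bystander.
- oiler: White plastic oil bottle, 52 mm diameter, 120 mm tall, standing. Bystander.
- bushing0: Steel bushing, 52 mm outside, 32 mm bore, 60 mm tall, standing in the row on the robot's side of the stand; origin at the centre of its underside. Bystander.
- bushing1: Steel bushing, 52 mm outside, 32 mm bore, 60 mm tall, standing in the row on the robot's side of the stand; origin at the centre of its underside. Bystander.
- bushing2: Steel bushing, 52 mm outside, 32 mm bore, 60 mm tall, standing in the row on the robot's side of the stand; origin at the centre of its underside. Bystander.
There are look-alikes about, which are no part of the job. What is shaped like the flap1 but red or white is not meant.

How it is judged:
On the way, in this order (a step that is already met when the one before it is completed fails the run):
1. the lever is pulled back to its rear stop, running loose: the tray stays level (value of joint lever below -0.45 rad and value of joint tray below 0.05 rad), for 0.1 s.
2. pushed fully forward, the lever grips and tips the tray part way (value of joint lever above 0.27 rad and value of joint tray above 0.3 rad).
3. the lever is pulled back again, running loose: the tray stays tipped (value of joint lever below -0.45 rad and value of joint tray above 0.3 rad), for 0.1 s.
4. pushed forward again (as often as needed), the lever tips the tray fully (value of joint lever above -0.3 rad and value of joint tray above 0.93 rad), for 0.1 s.
At the end, for the whole second after the job is handed in: All three flaps lie at rest inside the bin (origin within its outline and below 60 mm), the tray is still tipped (over 0.90 rad) and the lever is parked within 0.07 rad of its rear stop (x of flap0 in the frame of bin between -0.115 and 0.115 m and y of flap0 in the frame of bin between -0.125 and 0.125 m and height (world z) of each of flap0, flap1, flap2 below 0.06 m and linear speed of each of flap0, flap1, flap2 below 0.03 m/s and x of flap1 in the frame of bin between -0.115 and 0.115 m and y of flap1 in the frame of bin between -0.125 and 0.125 m and x of flap2 in the frame of bin between -0.115 and 0.115 m and y of flap2 in the frame of bin between -0.125 and 0.125 m and value of joint lever below -0.43 rad and value of joint tray above 0.9 rad); the robot touches nothing.
It fails at once if the robot touches the press (contact force between any of the fingers, the arm and press above 2 N).
It fails at once if the robot touches the tray or a flap (contact force between any of the fingers, the arm and tray above 2 N or contact force between any of the fingers, the arm and flap0 above 2 N or contact force between any of the fingers, the arm and flap1 above 2 N or contact force between any of the fingers, the arm and flap2 above 2 N).
It fails at once if a bystander is moved more than 20 mm (distance of any of elbow, gauge, driver, oiler, bushing0, bushing1, bushing2 from where it was at the start of the episode above 0.02 m).
It also fails if it takes over 51 s, if anything falls off the work surface, if the arm or the gripper's body presses on something with over 40 N, if the wrist force passes 120 N, or if a joint passes its speed limit or range.

## Working session

There is one attempt and no reset: what is moved stays moved. The work goes in short steps, Python scripts to look and compute and a tool call to move; the robot and the scene stay as the last step left them, time stands still between calls to the robot, and variables do not carry over. Pictures are saved under pics/ and viewed, and the job is handed in when it is done.

Besides the shell and the picture viewer there is one more tool, called after "Call:" as name(argument=value, ...) on one line, values as JSON. move_arm: Moves the arm, as the interface text tells. Shifts and turns lie within -1 to 1; 1 stands for 0.03 m of shift or 0.12 rad of turn. Its arguments: {"type":"object","properties":{"moves":{"type":"array"},"force":{"type":"number"}},"required":["moves"]}

```bash
mkdir -p pics; python3 - <<'E'
from cell import manip
import cv2
for n in ["scene","side","wrist"]:
    d=manip.get_image(n); cv2.imwrite(f"pics/{n}0.png",d["frame"][:,:,::-1]); print(n,d["fx"],d["cx"],d["cy"],d["R"],d["t"])
print(manip.read_state(), manip.pinch_z)
E
```

```text
scene 384.6669085161957 312.4510175907085 195.32928198547935 [[-0.99662122  0.08206418 -0.00340888]
 [ 0.07408278  0.88022044 -0.46874697]
 [-0.03546677 -0.46741572 -0.88332591]] [0.5756168  0.01824128 1.49689944]
side 388.6390427793467 325.60627390190734 190.36886809938088 [[-0.98914414 -0.14694107 -0.00148323]
 [-0.11040521  0.74978582 -0.65240471]
 [ 0.09697715 -0.64515854 -0.75786931]] [0.57741388 0.16681624 1.3086385 ]
wrist 309.70691628693146 320.6597934420853 201.95113851570602 [[ 0.37536113 -0.92687797 -0.0011213 ]
 [-0.89520652 -0.36284804  0.2587404 ]
 [-0.24022763 -0.0961173  -0.96594625]] [-0.57349773 -0.03477041  0.37743342]
{'clock': 0.15, 'joint_pos': array([-1.39328476e+00,  1.81356987e-01,  1.60775000e+00, -4.64828446e-06,
        1.35380486e+00, -2.06271561e-01]), 'qd': array([ 0.00119797, -0.00149355, -0.0029277 ,  0.00139757, -0.00011963,
       -0.000505  ]), 'joint_torque': array([ 1.65728823e-03, -4.45260072e+01, -3.51691461e+01, -2.54455454e-04,
        5.94294615e-03, -1.81990282e-05]), 'position': array([ 0.21525397, -0.53274737,  0.23061233]), 'eef_rot': array([ 9.81644931e-01,  1.90716529e-01,  7.21558635e-06, -6.59560336e-04]), 'force': array([-0.3228546 , -0.10063405,  0.45891084]), 'ft_torque': array([0.02779191, 0.01291121, 0.03126928]), 'finger_gap': 0.08593473234838271} -0.0187
```

View pics/scene0.png

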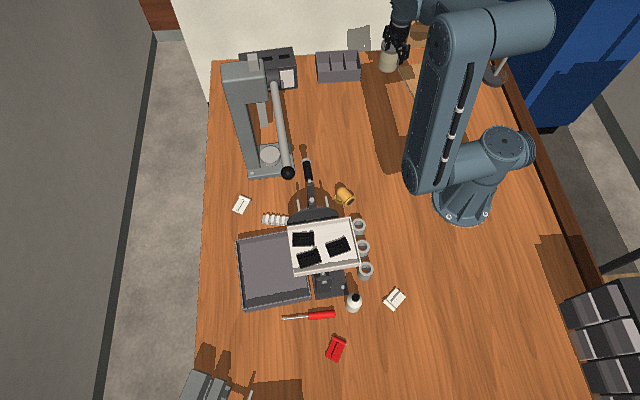

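View pics/side0.png

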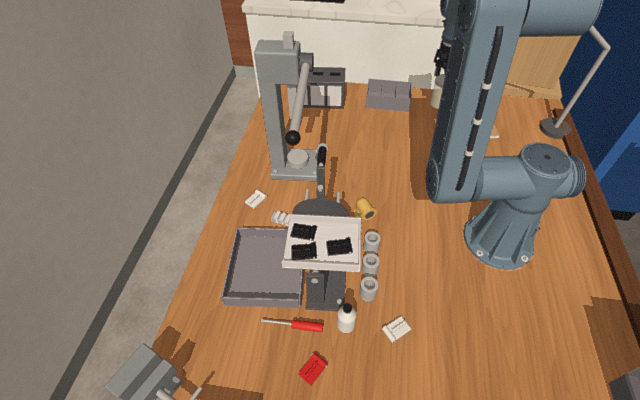

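View pics/wrist0.png

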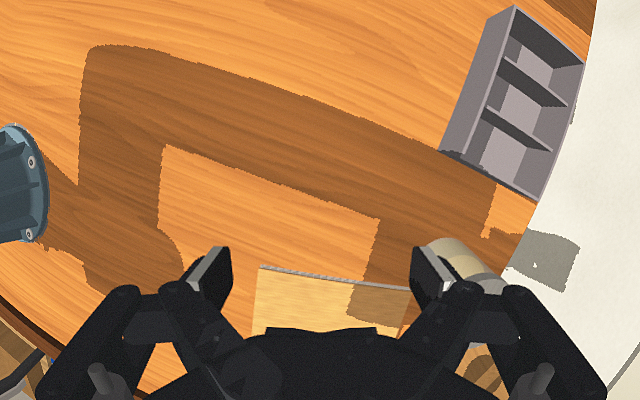

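The stand is left of the robot: in the scene view the black handle is near (307,170), the press ball at (288,173), and the tray with 3 black flaps at about (322,247). I'll enlarge these areas.

```bash
python3 - <<'E'
import cv2
a=cv2.imread("pics/scene0.png")[130:310,220:380]; cv2.imwrite("pics/c1.png",cv2.resize(a,None,fx=3.3,fy=3.3,interpolation=cv2.INTER_CUBIC))
a=cv2.imread("pics/side0.png")[110:320,215:395]; cv2.imwrite("pics/c2.png",cv2.resize(a,None,fx=2.8,fy=2.8,interpolation=cv2.INTER_CUBIC))
a=cv2.imread("pics/scene0.png")[140:220,270:350]; cv2.imwrite("pics/c3.png",cv2.resize(a,None,fx=7,fy=7,interpolation=cv2.INTER_CUBIC))
a=cv2.imread("pics/side0.png")[120:220,275:375]; cv2.imwrite("pics/c4.png",cv2.resize(a,None,fx=6,fy=6,interpolation=cv2.INTER_CUBIC))
E
```

```text
(no output)
```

View pics/c1.png

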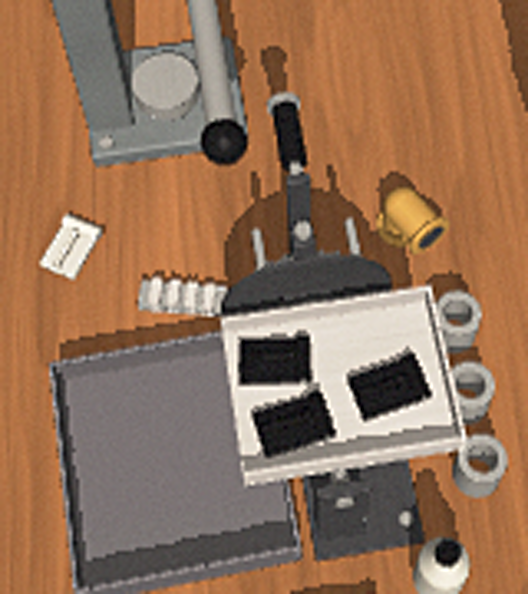

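View pics/c2.png

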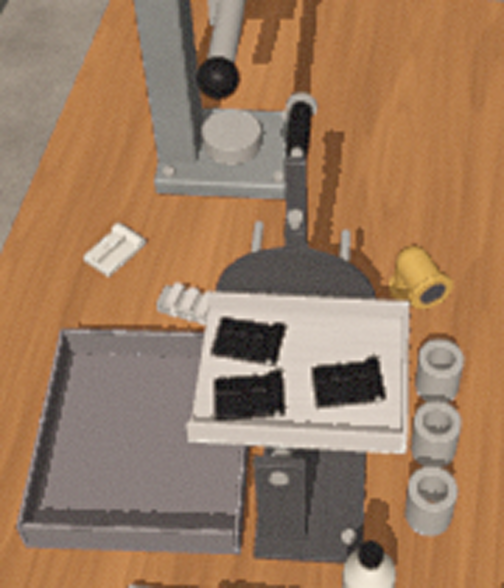

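View pics/c3.png

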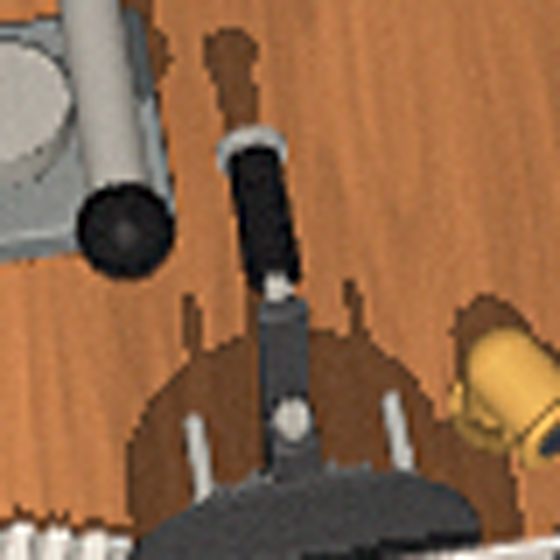

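View pics/c4.png

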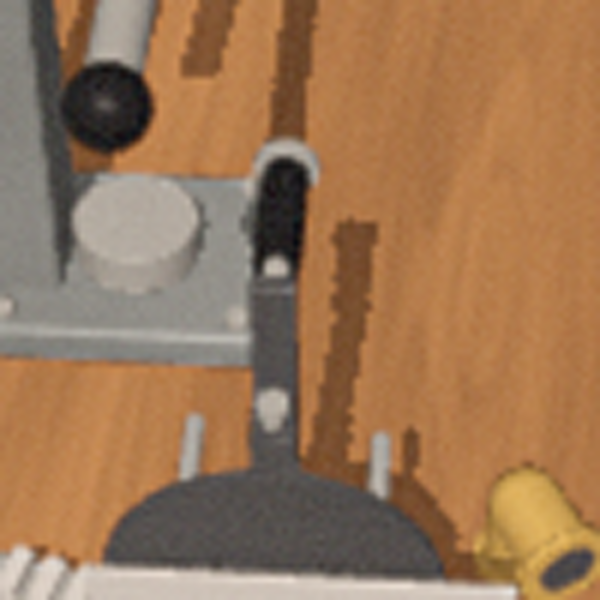

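```bash
cat > h.py <<'E'
import numpy as np
from cell import manip
C={}
def cal(n):
    if n not in C: C[n]=manip.get_image(n)
    return C[n]
def ray(n,u,v):
    d=cal(n);R=np.array(d["R"]);t=np.array(d["t"])
    r=R.T@np.array([(u-d["cx"])/d["fx"],(v-d["cy"])/d["fy"],1]);return -R.T@t,r/np.linalg.norm(r)
def tri(a,b,na="scene",nb="side"):
    A=np.zeros((3,3));B=np.zeros(3);rs=[ray(na,*a),ray(nb,*b)]
    for o,r in rs:
        P=np.eye(3)-np.outer(r,r);A+=P;B+=P@o
    X=np.linalg.solve(A,B);return X,[np.linalg.norm((np.eye(3)-np.outer(r,r))@(X-o)) for o,r in rs]
def proj(n,X):
    d=cal(n);c=np.array(d["R"])@X+d["t"];return c[0]/c[2]*d["fx"]+d["cx"],c[1]/c[2]*d["fy"]+d["cy"]
E
python3 - <<'E'
from h import *
np.set_printoptions(precision=4,suppress=True)
s1=lambda u,v:(u/3.3+220,v/3.3+130)
s2=lambda u,v:(u/2.8+215,v/2.8+110)
s3=lambda u,v:(u/7+270,v/7+140)
s4=lambda u,v:(u/6+275,v/6+120)
for k,a,b in [("far",s3(253,150),s4(283,162)),("near",s3(275,283),s4(278,262)),("ball",s3(125,230),s4(107,107)),
 ("screw",s3(292,418),s4(272,408)),("pin1top",s3(192,417),s4(195,417)),("pin2top",s3(391,395),s4(381,436)),
 ("trayBN",s1(430,288),s2(409,303)),("trayBF",s1(465,438),s2(406,432)),("trayFN",s1(222,320),s2(208,293)),("trayFF",s1(242,474),s2(190,426)),
 ("bin FN",s1(52,365),s2(62,331)),("binFF",s1(80,590),s2(25,536)),("binBF",s1(299,550),s2(241,538)),
 ("bush0",s1(458,308),s2(441,355)),("bush2",s1(481,455),s2(433,483))]:
    print(k,*tri(a,b))
E
```

```text
far [ 0.595  -0.0125  0.3327] [np.float64(0.00011625659740929042), np.float64(0.00011625659740929808)]
near [0.589  0.0533 0.3301] [np.float64(0.0017467894893995807), np.float64(0.0017467894893994573)]
ball [0.6495 0.1026 0.4616] [np.float64(0.00027836962304422753), np.float64(0.00027836962304451235)]
screw [0.5859 0.0876 0.2673] [np.float64(0.00038044812871149337), np.float64(0.0003804481287115434)]
pin1top [0.6302 0.0586 0.22  ] [np.float64(0.0006648481460259578), np.float64(0.0006648481460259745)]
pin2top [0.5368 0.0521 0.2141] [np.float64(0.00016535305650585512), np.float64(0.0001653530565058994)]
trayBN [0.4626 0.125  0.1967] [np.float64(0.0015474960811343666), np.float64(0.0015474960811341701)]
trayBF [0.4521 0.2835 0.2095] [np.float64(0.001302797534647213), np.float64(0.0013027975346471795)]
trayFN [0.6692 0.1437 0.1992] [np.float64(0.00037836769337299997), np.float64(0.00037836769337307543)]
trayFF [0.6582 0.2914 0.1816] [np.float64(0.001802013602726299), np.float64(0.001802013602726486)]
bin FN [0.8591 0.1189 0.0568] [np.float64(0.0003586692150120987), np.float64(0.0003586692150120683)]
binFF [0.8379 0.3483 0.0069] [np.float64(0.000958465235125051), np.float64(0.0009584652351250027)]
binBF [0.609  0.3301 0.0318] [np.float64(0.002407958362840813), np.float64(0.0024079583628410484)]
bush0 [0.4183 0.0932 0.0652] [np.float64(0.00027188869966096623), np.float64(0.00027188869966086486)]
bush2 [0.4175 0.2602 0.0745] [np.float64(0.001485369637342886), np.float64(0.0014853696373429625)]
```

Call:
move_arm(moves=[[0,0,0,0,0,1,0],[0,0,0.5,0,0.3,1,0],[0,0,0.8,0.2,0.9,1,0],[0,0,0.8,0.2,1,1,0],[0,0,0.8,0.2,1,1,0],[0,0,0.8,0.3,1,0.6,0],[0,0,0.8,0.3,1,0.4,0],[0,0,0.8,0.3,1,0,0],[0,0,0.8,0.4,1,0,0],[0,0,0.8,0.4,1,0,0]], force=60)

```text
clock: 1.5
position: [0.2842, -0.279, 0.4147]
eef_rot: [0.815, 0.579, -0.002, -0.001]
force: [1.6, -0.4, 0.9]
finger_gap: 0.0854
```

Call:
move_arm(moves=[[0,0,0.5,0.5,1,0,0],[0,0,0.5,0.5,1,0,0],[0,0,0.5,0.6,1,0.1,0],[0,0,0.4,0.6,1,0.1,0],[0.03,-0.4,0.4,0.6,1,0.1,0],[0.06,-0.8,0.3,0.6,1,0.1,0],[0.06,-0.8,0.3,0.6,1,0,0],[0.06,-0.8,0.2,0.6,1,0,0],[0.06,-0.8,0.2,0.6,1,0,0],[0.06,-0.8,0,0.3,0.5,0,0]])

```text
clock: 2.75
position: [0.4536, 0.0177, 0.428]
eef_rot: [0.653, 0.708, 0.206, 0.172]
force: [0.7, -0.3, -0.1]
finger_gap: 0.0852
```

```bash
cat >> h.py <<'E'
from scipy.spatial.transform import Rotation as Ro
YAW=0.08;H=np.array([0.591,0.0204,0.320])
def go(H=H,lean=0.66,back=0.0,yaw=YAW,tipz=0.02):
    s=manip.read_state();R=Ro.from_quat(s["eef_rot"])
    T=Ro.from_euler('z',yaw)*Ro.from_matrix(np.array([[0,1,0],[1,0,0],[0,0,-1.]]))
    T=Ro.from_rotvec(-lean*np.array([-np.sin(yaw),np.cos(yaw),0]))*T
    z=T.as_matrix()[:,2]
    P=H+(tipz-back)*z
    print("pos",s["position"].round(4),"turn",((T*R.inv()).as_rotvec()/0.12).round(2),"shift",((P-s["position"])/0.03).round(2),"toolz/0.03 per 30mm",z.round(3),"F",s["force"].round(1),"gap",round(s["finger_gap"],4),"t",s["clock"])
E
python3 - <<'E'
from h import *
go(back=0.1)
import cv2
for n in ["side","wrist"]:
    cv2.imwrite(f"pics/{n}1.png",manip.get_image(n)["frame"][:,:,::-1])
E
```

```text
pos [0.4536 0.0177 0.428 ] turn [-0.13 -0.99 -0.07] shift [ 2.95 -0.04 -1.49] toolz/0.03 per 30mm [ 0.611  0.049 -0.79 ] F [ 0.7 -0.3 -0.1] gap 0.0852 t 2.75
```

View pics/wrist1.png

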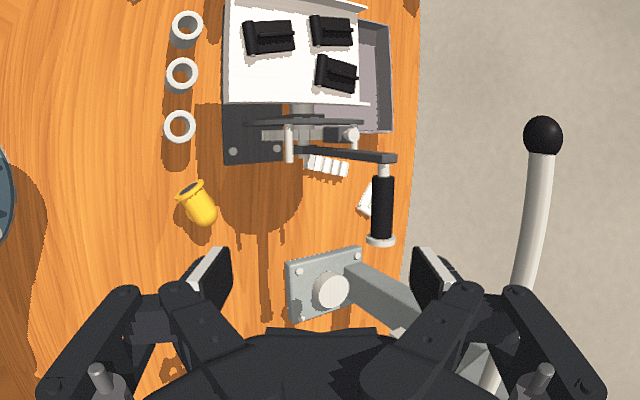

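View pics/side1.png

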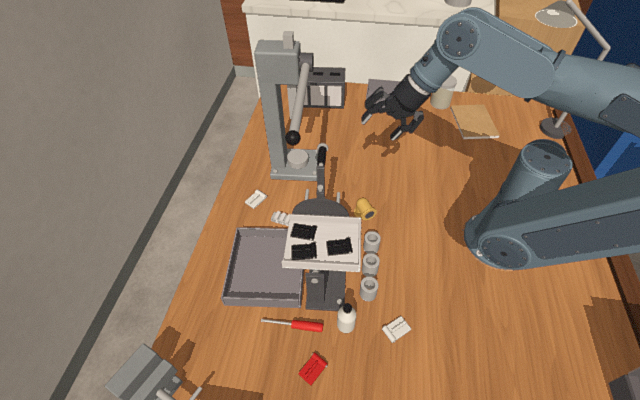

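```bash
cat >> h.py <<'E'
def fish(X):
    d=cal("wrist");c=np.array(d["R"])@np.array(X)+d["t"];r=np.hypot(c[0],c[1]);th=np.arctan2(r,c[2])
    return (c[0]/r*th*d["fx"]+d["cx"],c[1]/r*th*d["fy"]+d["cy"])
E
python3 - <<'E'
from h import *
ys=np.array([-np.sin(YAW),np.cos(YAW),0])
for k in(-.0325,0,.0325): print(fish(H+k*ys),proj("scene",H+k*ys),proj("side",H+k*ys))
print("ball",fish([0.6495,0.1026,0.4616]))
import cv2
a=cv2.imread("pics/wrist1.png")[140:270,320:450]; cv2.imwrite("pics/c5.png",cv2.resize(a,None,fx=4.5,fy=4.5,interpolation=cv2.INTER_CUBIC))
E
```

```text
(np.float64(381.95936167636927), np.float64(228.63886563681183)) (np.float64(306.6591165928312), np.float64(163.773482894713)) (np.float64(322.7033089177648), np.float64(150.35718602846663))
(np.float64(383.3598589303957), np.float64(198.70497150064838)) (np.float64(308.2905407565781), np.float64(172.57618043868356)) (np.float64(321.8809691809334), np.float64(158.19776333232244))
(np.float64(384.40980958543406), np.float64(167.41019634901127)) (np.float64(309.96398370573917), np.float64(181.60559931447304)) (np.float64(321.02668712460974), np.float64(166.34289386889463))
ball (np.float64(546.1943099790706), np.float64(133.19765480830634))
```

View pics/c5.png

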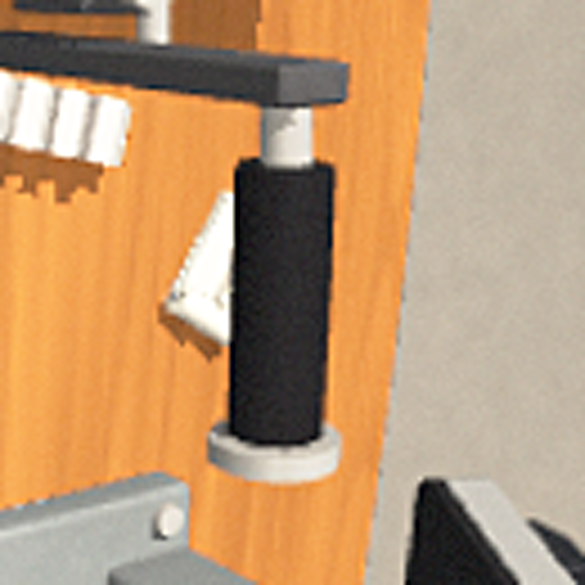

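```bash
python3 - <<'E'
from h import *
from scipy.optimize import least_squares
def cam(n):
    d=cal(n);return -np.array(d["R"]).T@d["t"]
obs=[("far","scene",306.1,161.2,1),("far","side",322.2,147.0,1),("far","wrist",381.3,237.8,.4),("near","wrist",382.9,176.2,.4)]
def f(p):
    yw=p[3];ys=np.array([-np.sin(yw),np.cos(yw),0]);r=[]
    for e,n,u,v,w in obs:
        X=p[:3]+(-.0325 if e=="far" else .0325)*ys
        dd=cam(n)-X;dd-=ys*(dd@ys);X=X+.012*dd/np.linalg.norm(dd)
        q=fish(X) if n=="wrist" else proj(n,X); r+=[w*(q[0]-u),w*(q[1]-v)]
    r.append((yw-.08)/.02)
    return r
s=least_squares(f,[.591,.02,.32,.08]);print(s.x.round(4),np.round(s.fun,2)); print(cam("wrist"))
E
```

```text
[0.5943 0.0116 0.3155 0.0794] [-1.03 -1.    0.2  -0.69 -0.7  -0.61 -0.34 -0.7  -0.03]
[0.37455924 0.07168873 0.551981  ]
```

```bash
sed -i 's/H=np.array(\[0.591,0.0204,0.320\])/H=np.array([0.593,0.014,0.319])/' h.py; python3 -c "
from h import *
go(back=.1)"
```

```text
pos [0.4535 0.0155 0.428 ] turn [-0.13 -1.03 -0.05] shift [ 3.02 -0.18 -1.53] toolz/0.03 per 30mm [ 0.611  0.049 -0.79 ] F [-0.5 -0.4 -0.1] gap 0.0852 t 3.15
```

Call:
move_arm(moves=[[-0.1,-0.7,0,0.6,0,-0.3,0],[0,-0.3,0,0.8,0,-0.4,0],[0,0,0,0.8,-0.1,-0.4,0],[0,0,0,0.7,-0.1,-0.4,0],[0,0,0,0.3,0,-0.1,0],[0,0,0,0,0,0,0]])

```text
clock: 3.9
position: [0.5534, 0.0057, 0.3794]
eef_rot: [0.642, 0.696, 0.238, 0.218]
force: [-0.1, 0.2, 0.3]
finger_gap: 0.085
```

```bash
python3 - <<'E'
from h import *
go(back=.0)
import cv2
cv2.imwrite("pics/wrist2.png",manip.get_image("wrist")["frame"][:,:,::-1])
E
```

```text
pos [0.5534 0.0057 0.3794] turn [-0.01 -0.03 -0.01] shift [ 1.73  0.31 -2.54] toolz/0.03 per 30mm [ 0.611  0.049 -0.79 ] F [-0.1  0.2  0.3] gap 0.085 t 3.9
```

View pics/wrist2.png

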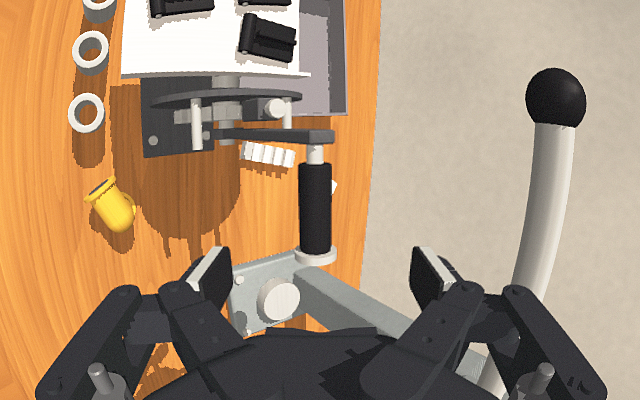

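```bash
python3 - <<'E'
from h import *
ys=np.array([-np.sin(YAW),np.cos(YAW),0])
d=cal("wrist");c=-np.array(d["R"]).T@d["t"];print(c)
for k in(-.0325,.0325):
  X=H+k*ys;dd=c-X;dd-=ys*(dd@ys);X=X+.012*dd/np.linalg.norm(dd);print(fish(X))
import cv2
a=cv2.imread("pics/wrist2.png")[120:290,230:400]; cv2.imwrite("pics/c6.png",cv2.resize(a,None,fx=3.5,fy=3.5,interpolation=cv2.INTER_CUBIC))
E
```

```text
[0.46031264 0.06390319 0.49239116]
(np.float64(315.0235149309816), np.float64(254.30160366058678))
(np.float64(314.6435977608908), np.float64(163.91650314081383))
```

View pics/c6.png

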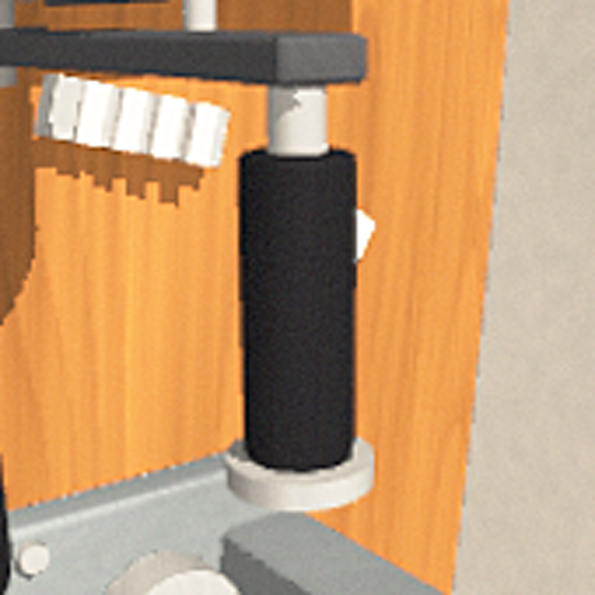

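Call:
move_arm(moves=[[0,0,0,0.4,0.1,-0.6,0],[0,0,0,0.4,0.1,-0.6,0],[0,0,0,0.4,0.1,-0.6,0],[0,0,0,0.4,0,-0.5,0],[0,0,0,0.2,0,-0.3,0],[0,0,0,0,0,0,0]])

```text
clock: 4.75
position: [0.6079, 0.0144, 0.3069]
eef_rot: [0.64, 0.695, 0.24, 0.223]
force: [0.5, -0.3, -0.5]
finger_gap: 0.0855
```

```bash
python3 - <<'E'
from h import *
go(back=.0)
import cv2
cv2.imwrite("pics/wrist3.png",manip.get_image("wrist")["frame"][:,:,::-1])
E
```

```text
pos [0.6079 0.0144 0.3069] turn [ 0.02  0.07 -0.01] shift [-0.09  0.02 -0.12] toolz/0.03 per 30mm [ 0.611  0.049 -0.79 ] F [ 0.5 -0.3 -0.5] gap 0.0855 t 4.75
```

View pics/wrist3.png

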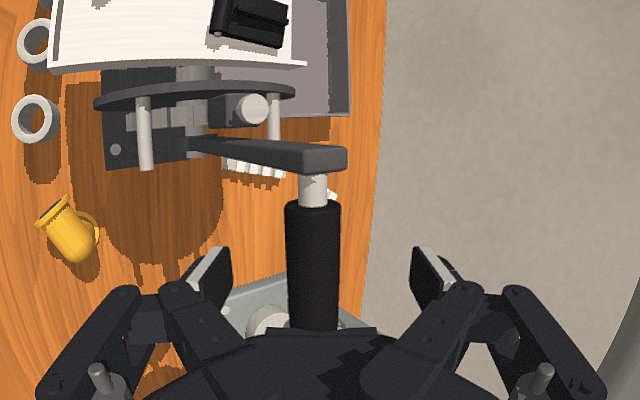

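Call:
move_arm(moves=[[0,0.05,0,-0.05,0,-0.12,100],[0,0,0,0,0,0,255],[0,0,0,0,0,0,255],[0,0,0,0,0,0,255],[0,0,0,0,0,0,255],[0,0,0,0,0,0,255]], force=50)

```text
clock: 5.55
position: [0.6064, 0.0141, 0.3061]
eef_rot: [0.64, 0.695, 0.239, 0.223]
force: [-0.3, -0.1, -0.2]
finger_gap: 0.0225
```

```bash
python3 - <<'E'
from h import *
go(back=.0)
import cv2
cv2.imwrite("pics/wrist4.png",manip.get_image("wrist")["frame"][:,:,::-1])
cv2.imwrite("pics/side4.png",manip.get_image("side")["frame"][:,:,::-1])
E
```

```text
pos [0.6064 0.0141 0.3061] turn [ 0.03  0.05 -0.  ] shift [-0.04  0.03 -0.1 ] toolz/0.03 per 30mm [ 0.611  0.049 -0.79 ] F [-0.3 -0.1 -0.2] gap 0.0225 t 5.55
```

View pics/wrist4.png

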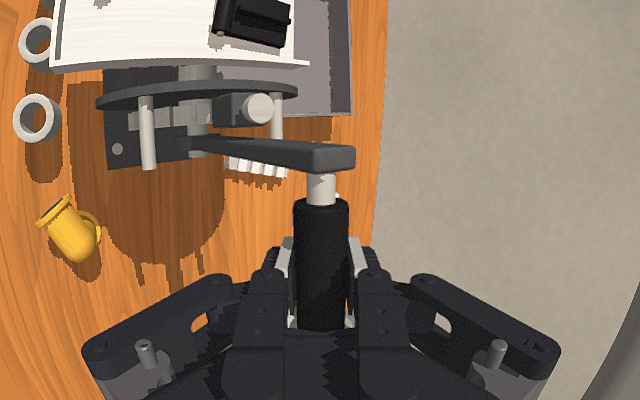

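View pics/side4.png

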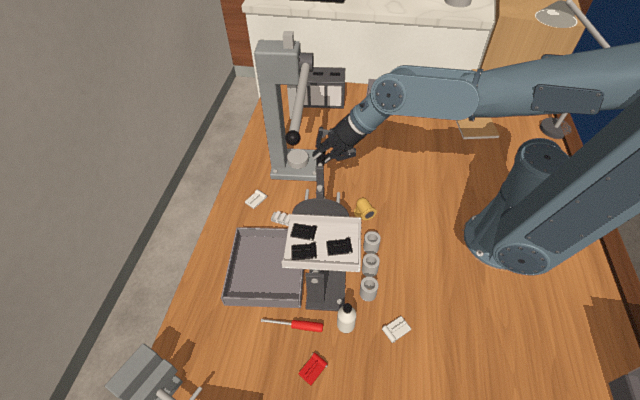

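Call:
move_arm(moves=[[0,0,0,-0.51,-0.04,-0.01,255],[0,0,0,-0.51,-0.04,-0.05,255],[0,0,0,-0.5,-0.04,-0.1,255],[0,0,0,-0.49,-0.04,-0.14,255],[0,0,0,0,0,0,255]])

```text
clock: 6.28
position: [0.5445, 0.0089, 0.2954]
eef_rot: [0.641, 0.695, 0.238, 0.222]
force: [-2.2, -0.5, -0.5]
finger_gap: 0.0225
```

```bash
cat >> h.py <<'E'
PIV=np.array([0.5895,0.013,0.15])
def lev():
    s=manip.read_state();z=Ro.from_quat(s["eef_rot"]).as_matrix()[:,2]
    P=s["position"]-0.0187*z-PIV; a=P[0]*np.cos(YAW)+P[1]*np.sin(YAW); yy=-P[0]*np.sin(YAW)+P[1]*np.cos(YAW)
    print("stand x,y,z mm",(np.array([a,yy,P[2]])*1e3).round(1),"lever",round(np.arctan2(a,P[2]),3),"rad",round(np.hypot(a,P[2])*1e3,1),"F",s["force"].round(1),"gap",round(s["finger_gap"],4),"t",round(s["clock"],2),"lean",round(np.arctan2(z[0],-z[2]),3),"q",s["joint_pos"].round(2))
E
python3 -c "
from h import *
lev()"
```

```text
stand x,y,z mm [-56.7  -0.4 160.1] lever -0.341 rad 169.9 F [-2.2 -0.5 -0.5] gap 0.0225 t 6.28 lean 0.662 q [-0.36 -0.38  2.13  0.37  0.81 -0.62]
```

Call:
move_arm(moves=[[0,0,0,-0.45,-0.04,-0.18,255],[0,0,0,-0.4,-0.03,-0.2,255],[0,0,0,-0.15,-0.01,-0.08,255],[0,0,0,0,0,0,255]])

```text
clock: 6.78
position: [0.5216, 0.0071, 0.2869]
eef_rot: [0.641, 0.69, 0.247, 0.229]
force: [5.1, -1.8, -9.9]
finger_gap: 0.0222
```

```bash
python3 -c "
from h import *
lev()"
```

```text
stand x,y,z mm [-80.   -0.4 151.4] lever -0.486 rad 171.2 F [ 5.1 -1.8 -9.9] gap 0.0222 t 6.78 lean 0.685 q [-0.4  -0.46  2.2   0.41  0.81 -0.67]
```

Call:
move_arm(moves=[[0,0,0,-0.15,-0.01,-0.2,255],[0,0,0,-0.15,-0.01,-0.1,255],[0,0,0,0,0,0,255]])

```text
clock: 7.15
position: [0.5216, 0.0071, 0.2876]
eef_rot: [0.64, 0.685, 0.257, 0.237]
force: [5.1, -2.0, -10.5]
finger_gap: 0.0223
```

```bash
python3 - <<'E'
from h import *
lev()
import cv2
cv2.imwrite("pics/wrist5.png",manip.get_image("wrist")["frame"][:,:,::-1])
a=manip.get_image("scene")["frame"][:,:,::-1]
cv2.imwrite("pics/scene5.png",cv2.resize(a[130:310,220:380],None,fx=3.3,fy=3.3,interpolation=cv2.INTER_CUBIC))
E
```

```text
stand x,y,z mm [-80.4  -0.3 151.7] lever -0.487 rad 171.7 F [  5.1  -2.  -10.5] gap 0.0223 t 7.15 lean 0.713 q [-0.41 -0.48  2.22  0.44  0.79 -0.7 ]
```

View pics/wrist5.png

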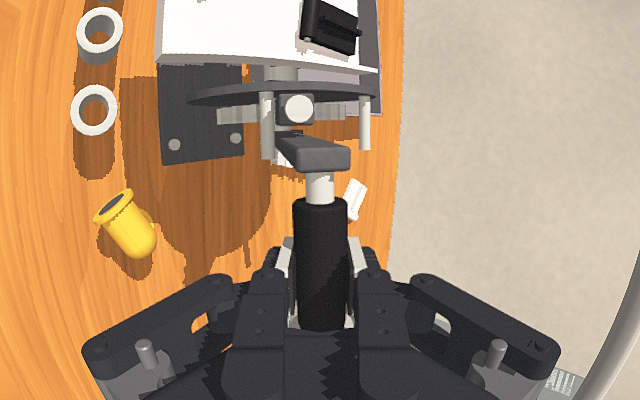

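View pics/scene5.png

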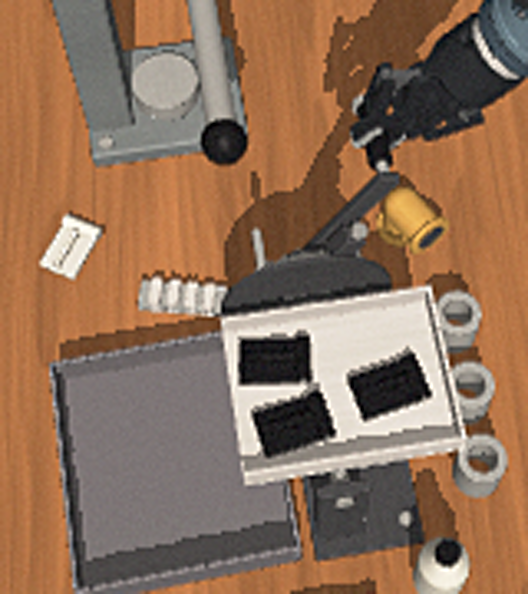

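Call:
move_arm(moves=[[0,0,0,0.47,0.04,0.2,255],[0,0,0,0.48,0.04,0.18,255],[0,0,0,0.49,0.04,0.13,255],[0,0,0,0.5,0.04,0.09,255],[0,0,0,0.5,0.04,0.04,255]])

```text
clock: 7.88
position: [0.5944, 0.0132, 0.308]
eef_rot: [0.638, 0.687, 0.254, 0.236]
force: [-9.2, -2.4, 3.2]
finger_gap: 0.0223
```

```bash
python3 -c "
from h import *
lev()"
```

```text
stand x,y,z mm [-7.300e+00 -1.000e-01  1.722e+02] lever -0.042 rad 172.3 F [-9.2 -2.4  3.2] gap 0.0223 t 7.88 lean 0.708 q [-0.31 -0.27  2.04  0.38  0.74 -0.58]
```

Call:
move_arm(moves=[[0,0,0,0.5,0.04,-0.04,255],[0,0,0,0.5,0.04,-0.08,255],[0,0,0,0.5,0.04,-0.12,255],[0,0,0,0.45,0.04,-0.14,255],[0,0,0,0.25,0.02,-0.1,255],[0,0,0,0,0,0,255]])

```text
clock: 8.62
position: [0.6615, 0.0189, 0.2974]
eef_rot: [0.637, 0.689, 0.253, 0.236]
force: [-11.0, -1.8, 4.5]
finger_gap: 0.0224
```

```bash
python3 - <<'E'
from h import *
lev()
import cv2
cv2.imwrite("pics/wrist6.png",manip.get_image("wrist")["frame"][:,:,::-1])
a=manip.get_image("side")["frame"][:,:,::-1]
cv2.imwrite("pics/side6.png",cv2.resize(a[60:320,215:435],None,fx=2.3,fy=2.3,interpolation=cv2.INTER_CUBIC))
E
```

```text
stand x,y,z mm [ 60.1   0.2 161.6] lever 0.356 rad 172.4 F [-11.   -1.8   4.5] gap 0.0224 t 8.62 lean 0.706 q [-0.25 -0.09  1.91  0.35  0.67 -0.53]
```

View pics/wrist6.png

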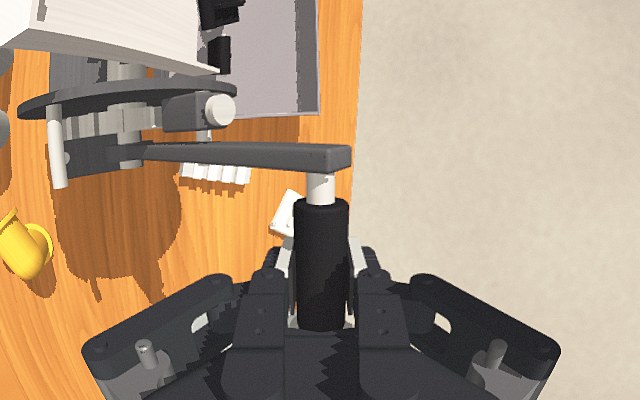

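View pics/side6.png

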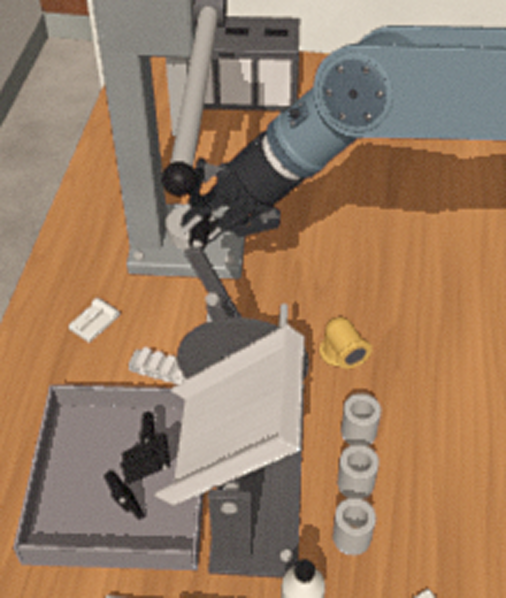

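The tray is tipped part way, the lever is at about 0.35, and the flaps are already sliding into the bin. Next I pull the lever back.

Call:
move_arm(moves=[[0,0,0,-0.46,-0.04,0.13,255],[0,0,0,-0.49,-0.04,0.1,255],[0,0,0,-0.5,-0.04,0.05,255],[0,0,0,-0.51,-0.04,0,255],[0,0,0,-0.51,-0.04,-0.04,255],[0,0,0,-0.5,-0.04,-0.09,255]])

```text
clock: 9.48
position: [0.5731, 0.0115, 0.3051]
eef_rot: [0.636, 0.688, 0.256, 0.239]
force: [2.0, -0.2, -0.3]
finger_gap: 0.0222
```

```bash
python3 -c "
from h import *
lev()"
```

```text
stand x,y,z mm [-2.870e+01 -1.000e-01  1.692e+02] lever -0.168 rad 171.6 F [ 2.  -0.2 -0.3] gap 0.0222 t 9.47 lean 0.714 q [-0.34 -0.33  2.1   0.4   0.75 -0.62]
```

Call:
move_arm(moves=[[0,0,0,-0.49,-0.04,-0.13,255],[0,0,0,-0.48,-0.04,-0.17,255],[0,0,0,-0.47,-0.04,-0.2,255],[0,0,0,-0.4,-0.03,-0.24,255],[0,0,0,-0.2,-0.02,-0.15,255],[0,0,0,0,0,0,255]])

```text
clock: 10.22
position: [0.5202, 0.0071, 0.29]
eef_rot: [0.634, 0.681, 0.269, 0.249]
force: [10.4, -2.4, -15.5]
finger_gap: 0.022
```

```bash
python3 - <<'E'
from h import *
lev()
import cv2
cv2.imwrite("pics/wrist7.png",manip.get_image("wrist")["frame"][:,:,::-1])
a=manip.get_image("side")["frame"][:,:,::-1]
cv2.imwrite("pics/side7.png",cv2.resize(a[60:320,215:435],None,fx=2.3,fy=2.3,interpolation=cv2.INTER_CUBIC))
E
```

```text
stand x,y,z mm [-82.3  -0.3 153.6] lever -0.492 rad 174.3 F [ 10.4  -2.4 -15.5] gap 0.022 t 10.22 lean 0.749 q [-0.43 -0.51  2.25  0.49  0.77 -0.74]
```

View pics/wrist7.png

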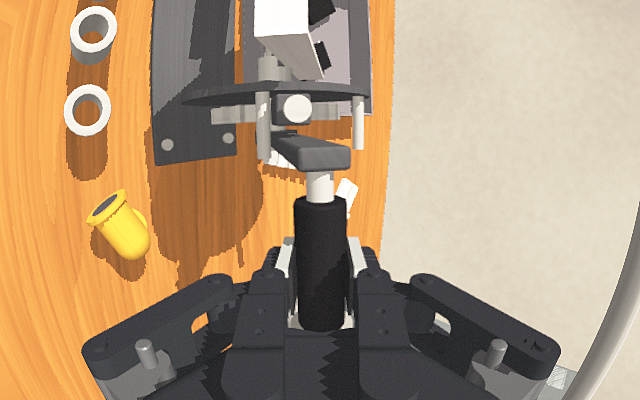

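View pics/side7.png

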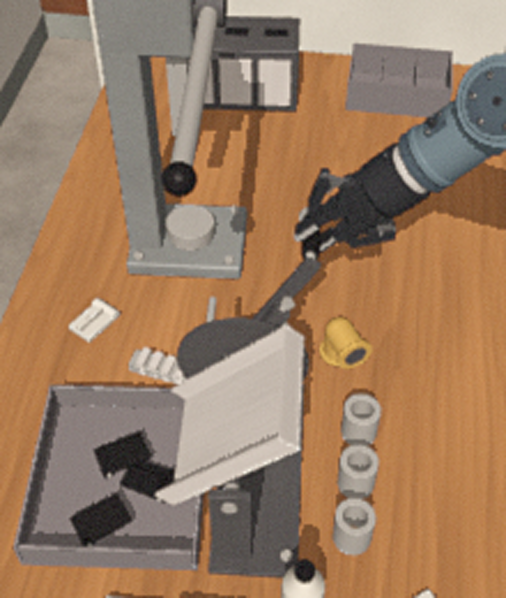

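Call:
move_arm(moves=[[0,0.1,0,0.47,0.04,0.12,255],[0,0.1,0,0.48,0.04,0.14,255],[0,0.1,0,0.48,0.04,0.1,255],[0,0.1,0,0.48,0.04,0.06,255]])

```text
clock: 10.82
position: [0.5797, 0.012, 0.3088]
eef_rot: [0.638, 0.687, 0.254, 0.236]
force: [-8.9, -1.2, 3.4]
finger_gap: 0.0222
```

```bash
python3 -c "
from h import *
lev()"
```

```text
stand x,y,z mm [-22.   -0.2 173. ] lever -0.126 rad 174.3 F [-8.9 -1.2  3.4] gap 0.0222 t 10.82 lean 0.707 q [-0.33 -0.32  2.07  0.38  0.76 -0.6 ]
```

Call:
move_arm(moves=[[0,0,0,0.4,0.03,0,255],[0,0,0,0.4,0.03,-0.04,255]])

```text
clock: 11.08
position: [0.6031, 0.014, 0.3097]
eef_rot: [0.637, 0.689, 0.253, 0.236]
force: [-71.7, -9.5, 37.9]
finger_gap: 0.0217
```

```bash
python3 -c "
from h import *
lev()"
```

```text
stand x,y,z mm [ 1.500e+00 -1.000e-01  1.739e+02] lever 0.008 rad 173.9 F [-71.7  -9.5  37.9] gap 0.0217 t 11.07 lean 0.704 q [-0.3  -0.25  2.02  0.37  0.74 -0.58]
```

Hard stop reached at about 80 N, so I'll ease off and look.

Call:
move_arm(moves=[[0,0,0,-0.1,-0.01,-0.05,255]])

```text
clock: 11.2
position: [0.599, 0.0136, 0.3098]
eef_rot: [0.636, 0.691, 0.252, 0.235]
force: [-28.6, -1.8, 18.3]
finger_gap: 0.0223
```

```bash
python3 - <<'E'
from h import *
lev()
import cv2
cv2.imwrite("pics/wrist8.png",manip.get_image("wrist")["frame"][:,:,::-1])
a=manip.get_image("side")["frame"][:,:,::-1]
cv2.imwrite("pics/side8.png",cv2.resize(a[60:320,215:435],None,fx=2.3,fy=2.3,interpolation=cv2.INTER_CUBIC))
lev()
E
```

```text
stand x,y,z mm [-2.600e+00 -1.000e-01  1.741e+02] lever -0.015 rad 174.1 F [-28.6  -1.8  18.3] gap 0.0223 t 11.2 lean 0.702 q [-0.31 -0.26  2.03  0.37  0.74 -0.58]
stand x,y,z mm [-2.700e+00 -1.000e-01  1.741e+02] lever -0.016 rad 174.1 F [-33.5  -4.1  19.8] gap 0.0221 t 11.3 lean 0.703 q [-0.31 -0.26  2.03  0.37  0.74 -0.58]
```

View pics/side8.png

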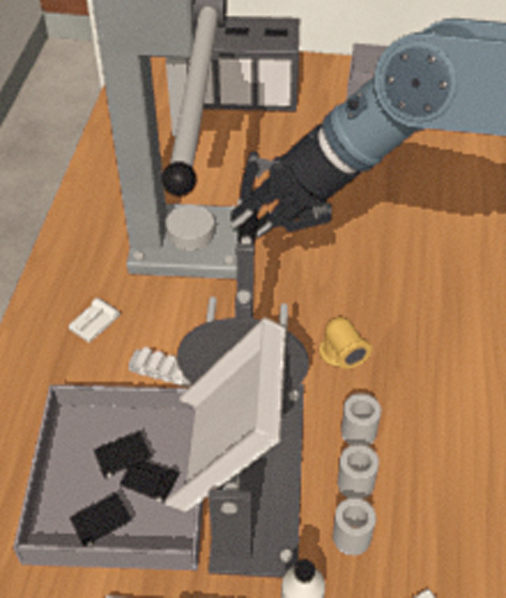

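View pics/wrist8.png

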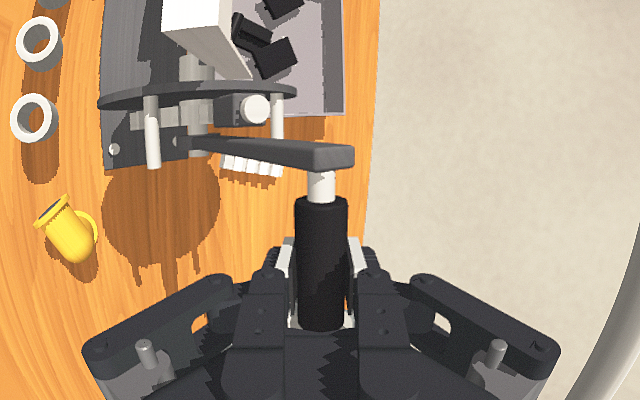

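Call:
move_arm(moves=[[0,0,0,-0.5,-0.04,-0.06,255],[0,0,0,-0.51,-0.04,-0.1,255],[0,0,0,-0.5,-0.04,-0.12,255],[0,0,0,-0.49,-0.04,-0.16,255],[0,0,0,-0.46,-0.04,-0.2,255]])

```text
clock: 11.92
position: [0.5236, 0.0073, 0.2914]
eef_rot: [0.636, 0.69, 0.253, 0.237]
force: [6.8, -1.5, -5.7]
finger_gap: 0.0221
```

```bash
python3 -c "
from h import *
lev()"
```

```text
stand x,y,z mm [-78.3  -0.3 155.6] lever -0.466 rad 174.2 F [ 6.8 -1.5 -5.7] gap 0.0221 t 11.93 lean 0.706 q [-0.41 -0.47  2.21  0.43  0.8  -0.69]
```

Call:
move_arm(moves=[[0,0,0,-0.3,-0.02,-0.2,255],[0,0,0,-0.2,-0.02,-0.15,255],[0,0,0,0,0,0,255]])

```text
clock: 12.3
position: [0.5182, 0.0069, 0.292]
eef_rot: [0.635, 0.682, 0.266, 0.247]
force: [8.2, -3.5, -15.0]
finger_gap: 0.0219
```

```bash
python3 -c "
from h import *
lev()"
```

```text
stand x,y,z mm [-84.2  -0.3 155.7] lever -0.496 rad 177.0 F [  8.2  -3.5 -15. ] gap 0.0219 t 12.3 lean 0.741 q [-0.43 -0.51  2.25  0.48  0.79 -0.73]
```

Call:
move_arm(moves=[[0,0,0,0,0,0,0],[0,0,0,0,0,0,0],[0,0,0,0,0,0,0],[0,0,0,0,0,0,0],[0,0,0,0,0,0,0]])

```text
clock: 12.92
position: [0.5185, 0.0068, 0.2927]
eef_rot: [0.635, 0.682, 0.266, 0.247]
force: [0.1, 0.0, -0.5]
finger_gap: 0.0856
```

```bash
python3 - <<'E'
from h import *
lev()
import cv2
cv2.imwrite("pics/wrist9.png",manip.get_image("wrist")["frame"][:,:,::-1])
E
```

```text
stand x,y,z mm [-84.   -0.4 156.5] lever -0.492 rad 177.6 F [ 0.1  0.  -0.5] gap 0.0856 t 12.93 lean 0.742 q [-0.43 -0.51  2.25  0.48  0.79 -0.73]
```

View pics/wrist9.png

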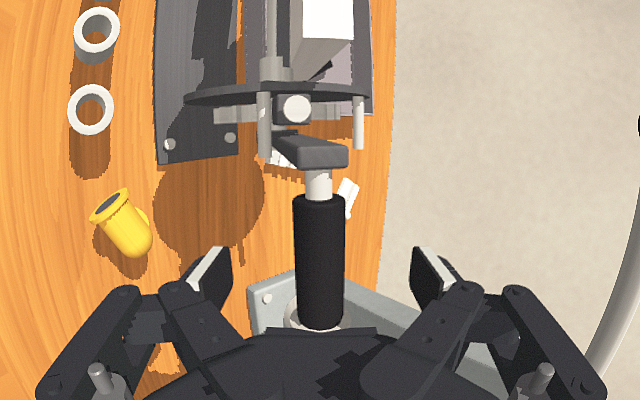

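Call:
move_arm(moves=[[0,0,0,-0.4,-0.03,0.44,0],[0,0,0,-0.5,-0.04,0.55,0],[0,0,0,-0.5,-0.04,0.55,0],[0,0,0,-0.5,-0.04,0.55,0],[0,0,0,-0.5,-0.04,0.55,0],[0,0,0,-0.4,-0.04,0.5,0],[0,0,0,-0.3,0,0.5,0],[0,0,0,0,0,0,0]])

```text
clock: 13.98
position: [0.4264, -0.0002, 0.4047]
eef_rot: [0.635, 0.683, 0.264, 0.246]
force: [-0.5, -0.3, 0.4]
finger_gap: 0.0852
```

```bash
python3 - <<'E'
from h import *
lev()
import cv2
cv2.imwrite("pics/wrist10.png",manip.get_image("wrist")["frame"][:,:,::-1])
for n in("side","scene"):
  a=manip.get_image(n)["frame"][:,:,::-1]
  cv2.imwrite(f"pics/{n}10.png",cv2.resize(a[110:340,215:435],None,fx=2.6,fy=2.6,interpolation=cv2.INTER_CUBIC))
E
```

```text
stand x,y,z mm [-176.2   -0.   268.5] lever -0.581 rad 321.2 F [-0.5 -0.3  0.4] gap 0.0852 t 13.97 lean 0.737 q [-0.66 -0.89  2.2   0.49  1.28 -0.74]
```

View pics/side10.png

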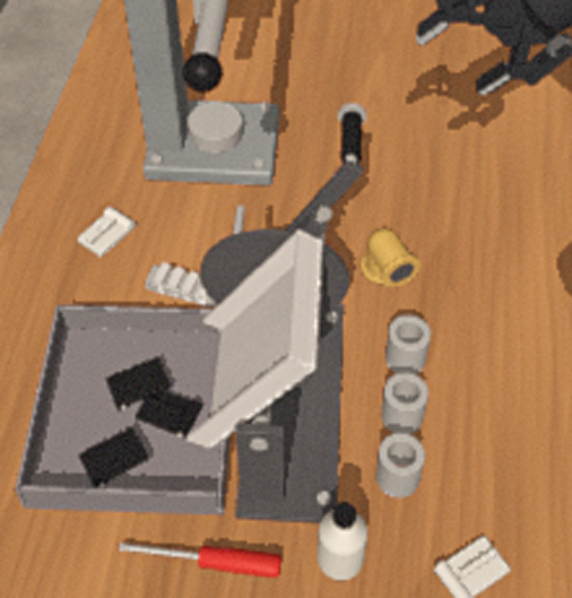

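View pics/scene10.png

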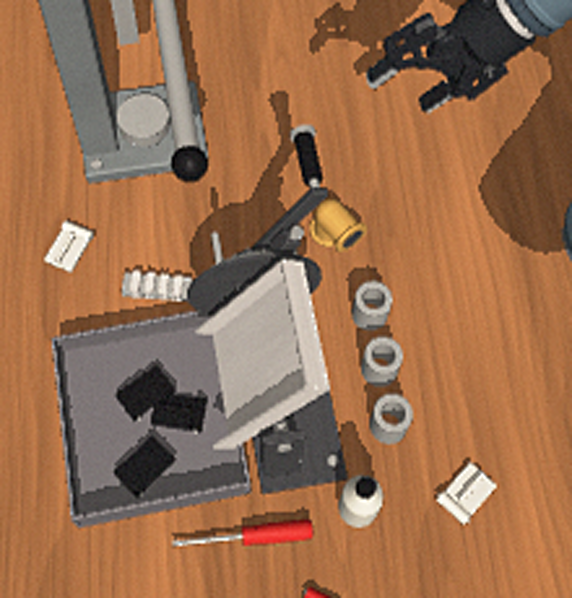

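View pics/wrist10.png

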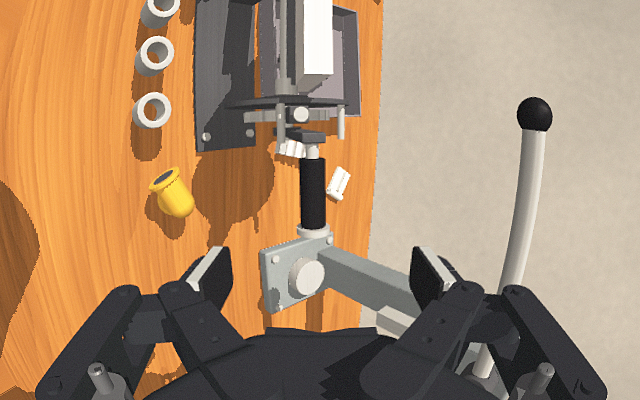

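Call:
move_arm(moves=[[0,0.8,0,0.3,0,0,0],[0,0.8,0,0.3,0,0,0],[0,0,0,0,0,0,0]])

```text
clock: 14.5
position: [0.444, 0.0012, 0.4006]
eef_rot: [0.658, 0.704, 0.2, 0.176]
force: [-0.0, -0.2, 0.2]
finger_gap: 0.0857
```

```bash
python3 - <<'E'
from h import *
lev()
f=lambda u,v:(u/2.6+215,v/2.6+110)
for k,a,b in [("hfar",f(304,133),f(351,113)),("hnear",f(315,182),f(350,160)),("trayRN",f(299,258),f(312,233)),("trayFN",f(200,331),f(207,322)),("trayRF",f(328,390),f(315,365)),("trayFF",f(219,448),f(200,445))]:
    X,e=tri(a,b);print(k,X.round(4),round(e[0],4))
E
```

```text
stand x,y,z mm [-155.6   -0.3  266.6] lever -0.528 rad 308.7 F [-0.  -0.2  0.2] gap 0.0857 t 14.5 lean 0.537 q [-0.48 -0.65  2.03  0.3   1.31 -0.56]
hfar [ 0.5137 -0.0204  0.311 ] 0.0006
hnear [0.5073 0.0448 0.3034] 0.0008
trayRN [0.5357 0.1328 0.2803] 0.0021
trayFN [0.6598 0.1401 0.0983] 0.0004
trayRF [0.5159 0.2893 0.2705] 0.0023
trayFF [0.6426 0.2888 0.072 ] 0.0032
```

```bash
python3 -c "
from cell import manip
print(manip.job_done())"
```

```text
the job is handed in; nothing more can be done
None
```

The job is finished and handed in at about 14.5 s of the 51 s allowed; no verdict was reported. I gripped the handle sleeve with the gripper leaning back about 40 degrees and worked the lever in this order:

1. **Pulled back to the rear stop:** the lever ran loose and the pictures showed the tray still level.
2. **Pushed fully forward:** the lever read about +0.35 rad from the arm's pose. The tray tipped part way and the flaps slid out.
3. **Pulled back again:** the lever ran loose and the tray stayed tipped.
4. **Pushed forward a second time:** it ran into the tray's end stop with the lever near 0.
5. **Parked and released:** I pulled the lever back to its rear stop, let go and backed away.

**Last checks:**
- **Lever and tray:** from the two fixed cameras the lever measured about -0.49 rad and the tray about 0.97 to 1.0 rad.
- **Flaps:** all three black flaps lay in the bin.
- **Bystanders:** the elbow, bushings, oil bottle and screwdriver looked unmoved. I did not check the gauge separately.
- **Contact:** the wrist force was about zero, so the gripper was clear.

**What did not go smoothly:**
- Hitting the tray's end stop briefly gave about 80 N at the wrist (limit 120 N), and I eased off at once.
- The handle's radius, worked out from the arm pose, drifted from 170 to 177 mm over the strokes, probably because the grip slipped slightly on the sleeve.
- Joint 2 read -0.89, its range limit, after the retreat. I moved it away to -0.65 before handing in.

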